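# Lock a centrifuge spindle for the rotor nut

### The arm

A 6-joint arm with a two-finger parallel gripper is mounted at the origin on a cart in front of the work surface, level with it; the furniture and walls round the work are solid. World frame = base frame: x ahead of the robot, y to its left, z up, the work surface at z = 0. Lengths are in m, angles in degrees, forces in N, time in s.
With the tool pointing down it reaches from about 0.3 to 0.75 m from the base axis. Payload 8.5 kg.
Tool frame: the origin (TCP) lies midway between the tips of the shut fingers; the grasp point (between the pads) lies 19 mm behind it; z points along the fingers, y is the direction in which the jaws open and shut (so a half turn about z gives the same grasp; the last joint's range is limited). The gripper opens to 85 mm and grips with 20 to 120 N. Pads are 22 mm wide; open, the fingers measure 114 mm over their backs; the gripper's body (76 mm by 85 mm) begins 54 mm behind the grasp point. The pads swing forward as they close: fully open they stand 13 mm farther back than shut.
Start: joints at [-85.961, 21.807, 74.336, -0, 83.858, -12.336], TCP at [0.155, -0.528, 0.231] pointing down, gripper open.
Joint ranges: [-178.18, 178.18], [-50.72, 133.34], [12.68, 142.11], [-81.47, 261.47], [9.98, 163.14], [-165.26, 165.26]. Speed limits (degrees/s): [136.94, 136.94, 180, 180, 180, 180].

### API

Orientations are given as a 3x3 rotation matrix whose columns are the frame's x, y, z axes.
In Python, from rig import env gives the robot as it stands.
- The arm moves only by the shell command python3 -m inch 'ROWS' [FORCE]. ROWS is text: rows parted by semicolons, each of 5 numbers parted by spaces: the finger opening in mm, from 0 to 85.4, then the shift along the tool's x, y, z in mm, then the turn about the tool's z in degrees. In form: jaw dx dy dz turn; .... A call has 1 to 10 rows; each row is the pose to reach, as a shift and turn from the pose commanded when the call began, along the tool's axes at that moment; what a row does not reach only later rows make up. A row lasts 1/8 s, in which the tool goes at most 62.5 mm and 10.7 degrees, less where a joint would pass 70% of its speed; a pose out of reach is approached as far as the arm can. A call with a gripper value outside its range is refused whole. The fingers move at their own pace and stop on an object; FORCE is the grip in N (left out, the last holds). Time passes only in rows, so rows that repeat a pose let the fingers close. It gives the time, the measured TCP pose, the force and the opening at its end, in the units of the state.
- env.observe(): the state, without advancing time (a new reading comes with each control period).
- env.get_image(name): name is "scene" or "top"; returns a dict with "color" (400x640x3 uint8, blue, green, red), "range_z" (400x640 float32, m along the optical axis (not along the pixel's ray), 0 where there is no reading), "fov_y" (degrees; the focal length in pixels is half the picture's height over the tangent of half this angle, whatever the lens; pixels are square), "cx", "cy" (the principal point, pixels), "R" (3x3) and "t" (3): a world point X has camera coordinates R X + t. Camera axes: x right, y down, z forward; pixel columns grow to the right and rows downward; lengths in m; the calibration is good to about 2 mm. A picture is of the moment at which its call begins.
- env.close_job(): hands the job in, once; it reports no verdict.
The state is a dict: "time_s": time; "q": joint angles; "qvel": joint speeds; "joint_efforts": joint torques, N m; "position": TCP position; "tool_rot": TCP orientation; "ft_force": force on the tool from outside, world axes, zero at the start; "wrist_torque": the same for the moment, N m; "grip_width": finger opening in m.
Only numpy, scipy, OpenCV 4.12 (cv2) and the standard library are available. Lean on these libraries where they do the work, as an engineer would, in place of code of your own. Each camera call takes 0.05 s, during which the arm holds its last target.

### The job

I am about to undo the rotor nut of the open bench centrifuge and the spindle has to be locked: with your fingertips push the rotor round by one of its arms until the notch in the disc below it faces the lock bar, then push the bar's upright tab in until the bar is fully home in the notch. The bar is sprung, so finish while still holding it pushed in. Push gently, grip and lift nothing, and leave the key, the tube sleeve and the timer lying where they are.

Things in the scene. Friction and masses are not known exactly. Their poses are not given: they have to be found in the camera images.
- spindle (a point): Point on the upright spindle axis, 100 mm above the table (top of the rotor's arms). The centrifuge is a low fixed chassis, 260 x 200 mm, deck 52 mm above the table, its bowl taken off. The hexagon nut on the axis is 19 mm wide and tops out at 120 mm.
- rotor: Hub (54 mm wide), 4 level arms at right angles and the lock disc under them; turns either way without end, friction 0.05 N m, stays where left. Origin on the axis at table height, z up; notch on its -x, arms along its diagonals, so the notch is midway between two arms. Arms: 16 mm wide (20 at the end), 84-100 mm above the table, 82 mm long from the axis; 6 mm pins on both sides near the end.
- notch (a point): Middle of the one notch in the rim of the steel lock disc (144 mm diameter, 62 to 68 mm above the table), 62 mm from the axis, on the disc's top. The notch is radial, open at the rim, 12 mm wide, its mouth flared to 20 mm over the outer 9 mm; it ends 48 mm from the axis.
- bar_line (a point): Fixed point on the line of the lock bar, 62 mm from the spindle axis, 68 mm above the table: the notch point must come here. Seen from above, the bar slides in along the direction from this point to the spindle point.
- push_tab: Upright black thumb tab on the outer end of the lock bar: 36 mm wide, 6 mm thick, 62 to 114 mm above the table. Origin at the centre of its outer ribbed push face, 96 mm above the table, 136 mm from the spindle axis with the bar out; +x is the push direction. The bar (9 mm wide, 60 to 70 mm up) runs in a guide block 78 mm high, 88 to 108 mm from the axis.
- lock_bar (a joint): Travel of the bar in m: 0 = out (nose 4 mm clear of the disc), 0.020 = fully home at its slightly springy stop, nose 16 mm inside the rim. A return spring pushes it out (3 N at first, 6 N when home); the disc blocks it at about 0.004 unless the notch is there. The tapered nose pulls the rotor true if the notch is within about 5 mm of the bar line.
- rotor_key: Loose rotor nut key with a T handle, 56 x 114 x 14 mm, lying on the table beyond the tab. Leave it.
- sleeve_red: Loose tube sleeve, 23 mm thick, 86 mm long, lying on the table beyond the tab. Leave it.
- bench_timer: Loose countdown timer, 64 x 62 x 22 mm, on the table to the left of the chassis. Leave it.

How it is judged:
By the outcome, as a careful person would: the job done as asked, in the order asked, and still so for the second after the job is handed in, while the arm keeps its last pose, push and grip.
It also fails if it takes over 54 s, if anything falls off the work surface, if the arm or the gripper's body presses on something with over 40 N, if the wrist force passes 120 N, or if a joint passes its speed limit or range.

## Working session

There is one attempt and no reset: what is moved stays moved. The work goes in short steps, Python scripts to look and compute and a shell command to move; the robot and the scene stay as the last step left them, time stands still between calls to the robot, and variables do not carry over. Pictures are saved under pics/ and viewed, and the job is handed in when it is done.

```bash
mkdir -p pics; ls
cat > h.py <<'E'
import numpy as np, cv2
from rig import env
def get(n):
    im=env.get_image(n); h=im["color"].shape[0]
    im["f"]=h/2/np.tan(np.radians(im["fov_y"])/2); return im
def ray(im,u,v,z):
    d=np.array([(u-im["cx"])/im["f"],(v-im["cy"])/im["f"],1.0])
    R=np.array(im["R"]);t=np.array(im["t"]); c=-R.T@t; w=R.T@d
    return c+w*(z-c[2])/w[2]
def proj(im,X):
    c=np.array(im["R"])@np.array(X)+np.array(im["t"])
    return c[0]/c[2]*im["f"]+im["cx"],c[1]/c[2]*im["f"]+im["cy"]
def cloud(im):
    z=im["range_z"];v,u=np.mgrid[:z.shape[0],:z.shape[1]]
    P=np.stack([(u-im["cx"])/im["f"]*z,(v-im["cy"])/im["f"]*z,z],-1)
    return (P-np.array(im["t"]))@np.array(im["R"])
E
python3 - <<'E'
from h import *
for n in("scene","top"):
    im=get(n); cv2.imwrite(f"pics/{n}0.png",im["color"]); print(n,im["f"],im["cx"],im["cy"],np.round(im["R"],3).tolist(),im["t"])
s=env.observe(); print({k:np.round(v,3).tolist() for k,v in s.items()})
E
```

```text
pics
scene 367.65410499411104 319.6774268022248 200.4166235419066 [[-0.724, -0.69, -0.015], [-0.394, 0.431, -0.812], [0.566, -0.582, -0.584]] [0.48974483 0.21458492 0.65348748]
top 393.2249949752146 326.5978424711884 196.67905067992044 [[-0.019, -1.0, -0.006], [-0.996, 0.019, -0.082], [0.082, 0.004, -0.997]] [0.14544361 0.57322462 0.87734567]
{'time_s': 0.1, 'q': [-85.961, 21.838, 74.382, -0.003, 83.856, -12.338], 'qvel': [-0.056, 0.013, -0.112, 0.021, 0.032, 0.118], 'joint_efforts': [0.003, -44.922, -23.166, -0.0, 0.004, -0.0], 'position': [0.155, -0.527, 0.231], 'tool_rot': [[0.959, 0.282, -0.0], [0.282, -0.959, 0.001], [0.0, -0.001, -1.0]], 'ft_force': [0.403, -0.058, 0.426], 'wrist_torque': [0.002, 0.005, -0.055], 'grip_width': 0.086}
```

View pics/scene0.png

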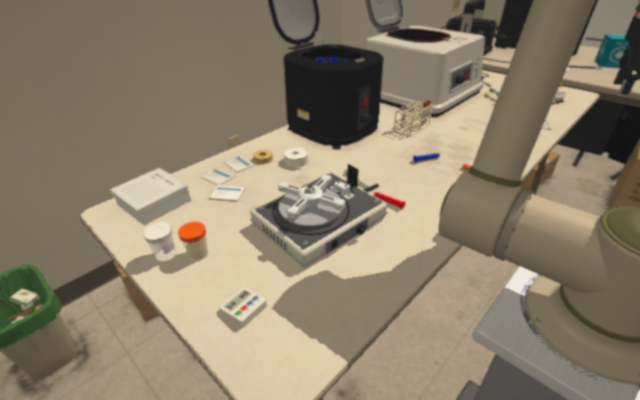

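View pics/top0.png

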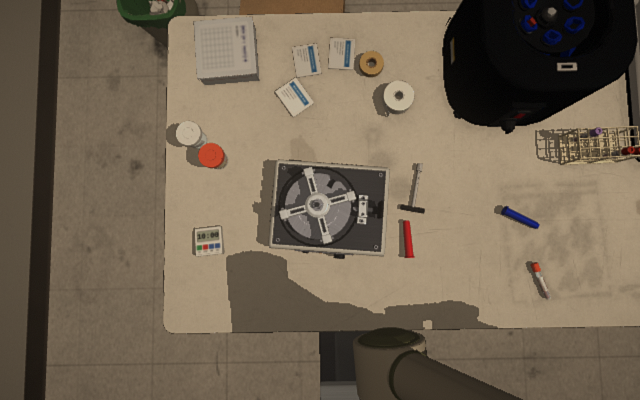

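The top view shows the chassis centred near (330,208), with the spindle near (318,205). The guide block is near (362,208) and the tab near (377,208), on the robot's right (−y). The key and the red sleeve lie just beyond it, near (413,190) and (408,240). I'll zoom in to find the notch.

Run:
```python
from h import *
im=get("top"); c=im["color"][145:270,255:430]; cv2.imwrite("pics/topz.png",cv2.resize(c,None,fx=4.5,fy=4.5,interpolation=cv2.INTER_CUBIC))
P=cloud(im)
z=P[...,2]
sub=P[160:255,270:390]
for lo,hi,nm in((.094,.106,"arms"),(.108,.124,"nut/tab")):
    m=((sub[...,2]>lo)&(sub[...,2]<hi)); n,l,st,ce=cv2.connectedComponentsWithStats(m.astype(np.uint8))
    for i in range(1,n):
        if st[i,4]>3: print(nm,st[i],np.round(ce[i]+[270,160],1),np.round(sub[l==i].mean(0),4))
im=get("scene"); c=im["color"][150:270,240:420]; cv2.imwrite("pics/scz.png",cv2.resize(c,None,fx=4.4,fy=4.4,interpolation=cv2.INTER_CUBIC))
```

```text
arms [   9    7   77   77 1332] [316.9 204.6] [0.5534 0.1548 0.1008]
arms [109  44   1  10  10] [379.  208.5] [0.5428 0.025  0.0992]
nut/tab [42 40 10  9 62] [316.8 204. ] [0.5535 0.1545 0.116 ]
nut/tab [109  41   5  17  55] [381.1 208.7] [0.5417 0.0223 0.1128]
```

View pics/topz.png

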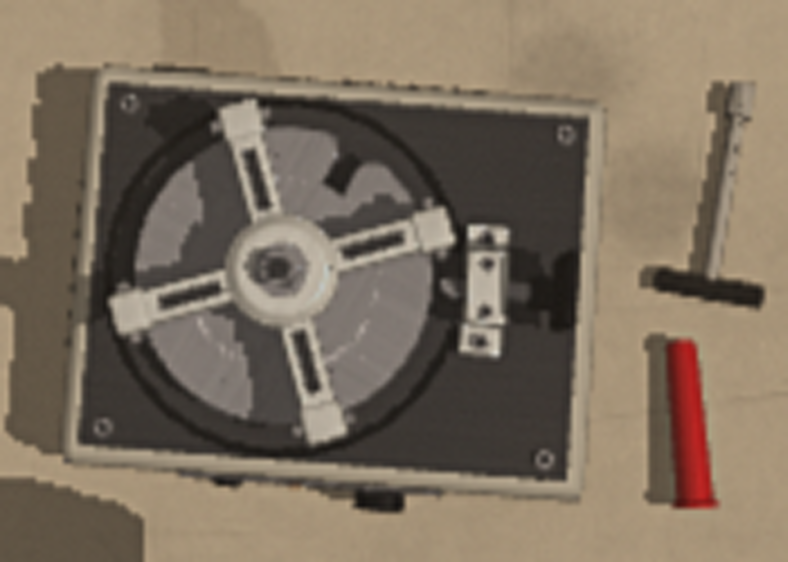

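View pics/scz.png

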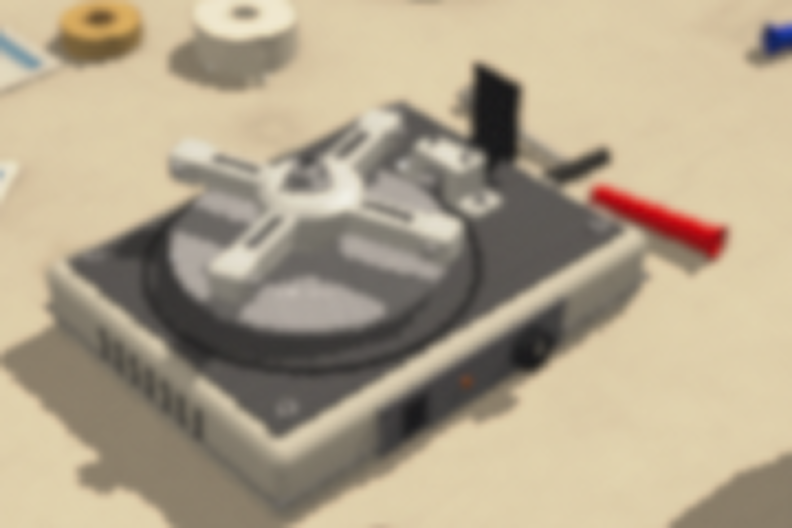

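```bash
cat >> h.py <<'E'
def rotor(im,S,notch_guess=None):
    # white arm pixels by colour, cast on z=0.1, 4-fold angle
    hsv=cv2.cvtColor(im["color"],cv2.COLOR_BGR2HSV)
    P=cloud(im); a=(P[...,2]>.090)&(P[...,2]<.108)
    v,u=np.nonzero(a); Q=np.array([ray(im,x,y,.1) for x,y in zip(u,v)])[:,:2]-S[:2]
    r=np.hypot(*Q.T); k=(r>.04)&(r<.09); th=np.arctan2(Q[k,1],Q[k,0])
    return np.degrees(np.angle(np.mean(np.exp(4j*th))))/4,k.sum()
E
python3 - <<'E'
from h import *
im=get("top")
g=lambda x,y:(255+x/4.5-.4,145+y/4.5-.4)
S=ray(im,*g(277,266),.12); print("nut",S)
P=cloud(im)
m=((P[...,2]>.094)&(P[...,2]<.106)); m[:160]=0;m[255:]=0;m[:,:270]=0;m[:,360:]=0
ends=[(241,112),(437,229),(325,423),(130,312)]
E=np.array([ray(im,*g(*e),.1) for e in ends]); print(np.round(E,4),E.mean(0))
v,u=np.nonzero(m); (cu,cv),r=cv2.minEnclosingCircle(np.stack([u,v],1).astype(np.float32)); print("circ",ray(im,cu,cv,.1),r)
S2=E.mean(0)
for s in(S,S2): print(rotor(im,s))
N=ray(im,*g(345,172),.068); print("notch",N,np.degrees(np.arctan2(*(N-S2)[[1,0]])),np.hypot(*(N-S2)[:2]))
for nm,p,z in(("guide",(485,275),.078),("guide top edge TL",(468,252),.078),("guide TR",(508,252),.078),("BL",(466,322),.078),("BR",(505,325),.078)):
    q=ray(im,*g(*p),z); print(nm,q,np.degrees(np.arctan2(*(q-S2)[[1,0]])),np.hypot(*(q-S2)[:2]))
# tab top by depth
t=(P[...,2]>.09)&(P[...,2]<.125);t[:,:370]=0;t[:,395:]=0;t[:190]=0;t[230:]=0
v,u=np.nonzero(t);Q=np.array([ray(im,a,b,.114) for a,b in zip(u,v)]);print("tab",Q.mean(0),Q.min(0),Q.max(0),u.min(),u.max(),v.min(),v.max()); q=Q.mean(0);print(np.degrees(np.arctan2(*(q-S2)[[1,0]])),np.hypot(*(q-S2)[:2]))
# chassis corners, z .052
for p in((103,75),(600,105),(577,495),(68,458)): print(ray(im,*g(*p),.052))
s=get("scene");
print("scene proj spindle nut top",proj(s,[*S2[:2],.12]))
# key, sleeve extents
for nm,p,z in(("key bar",(655,278),.01),("key bar r",(765,295),.01),("sleeve",(683,340),.012),("sleeve",(697,505),.012)): print(nm,ray(im,*g(*p),z))
E
```

```text
nut [0.55400369 0.15569753 0.12      ]
[[0.628  0.172  0.1   ]
 [0.5711 0.0815 0.1   ]
 [0.4822 0.1354 0.1   ]
 [0.5352 0.225  0.1   ]] [0.55411864 0.15345342 0.1       ]
circ [0.55306656 0.15441015 0.1       ] 39.055477142333984
(np.float64(14.262207554440709), np.int64(727))
(np.float64(14.261908093647623), np.int64(729))
notch [0.60245214 0.12353964 0.068     ] -31.753510527587824 0.056841544912023055
guide [0.55050347 0.05777676 0.078     ] -92.1639080479969 0.09574492727648039
guide top edge TL [0.56166475 0.06560784 0.078     ] -85.09022790046036 0.08816909580856225
guide TR [0.56129746 0.04650402 0.078     ] -86.1598659462313 0.10719005667584909
BL [0.52825896 0.06741061 0.078     ] -106.72785620386574 0.0898447997340803
BR [0.52647887 0.04888277 0.078     ] -104.80563796811487 0.10816180964387706
tab [0.54156234 0.02347932 0.114     ] [0.52453057 0.01827787 0.114     ] [0.55746023 0.02934482 0.114     ] 378 383 201 217
-95.51800304099487 0.13057919820602704
[0.65521021 0.24277843 0.052     ]
[ 0.63528721 -0.0036631   0.052     ]
[0.44385898 0.01356916 0.052     ]
[0.46635706 0.2615205  0.052     ]
scene proj spindle nut top (np.float64(311.02640769632967), np.float64(184.44730883116927))
key bar [ 0.55116339 -0.03563257  0.01      ]
key bar r [ 0.54131904 -0.09190678  0.01      ]
sleeve [ 0.51895522 -0.04852676  0.012     ]
sleeve [ 0.43500441 -0.05268025  0.012     ]
```

```bash
python3 -m inch '0 30 -27 0 -5; 0 70 -62 0 -14; 0 115 -102 0 -23; 0 160 -142 0 -32; 0 205 -182 0 -42; 0 250 -222 0 -52; 0 295 -262 0 -62; 0 340 -302 0 -72; 0 375 -333 0 -82; 0 400 -355 0 -88' 20
```

```text
time_s: 1.55
position: [0.4395, -0.0724, 0.2314]
tool_rot: [[-0.254, 0.967, 0.0], [0.967, 0.254, -0.0], [-0.0, 0.0, -1.0]]
ft_force: [0.2, -0.7, 0.4]
grip_width: -0.0001
```

```bash
python3 -m inch '0 30 30 0 0; 0 70 70 0 0; 0 110 110 0 0; 0 150 150 0 0; 0 190 190 0 0; 0 215 214 0 0; 0 225 223 10 0; 0 225 223 45 0; 0 225 223 75 0; 0 225 223 85 0'
python3 - <<'E'
from h import *
im=get("scene"); c=im["color"][90:290,200:440]; cv2.imwrite("pics/sc1.png",cv2.resize(c,None,fx=3,fy=3,interpolation=cv2.INTER_CUBIC))
im=get("top"); c=im["color"][130:270,240:430]; cv2.imwrite("pics/t1.png",cv2.resize(c,None,fx=4,fy=4,interpolation=cv2.INTER_CUBIC))
E
```

```text
time_s: 2.8
position: [0.5979, 0.1981, 0.1443]
tool_rot: [[-0.247, 0.969, -0.004], [0.969, 0.247, -0.001], [0.0, -0.004, -1.0]]
ft_force: [-0.2, 0.3, -0.3]
grip_width: -0.0001
```

View pics/sc1.png

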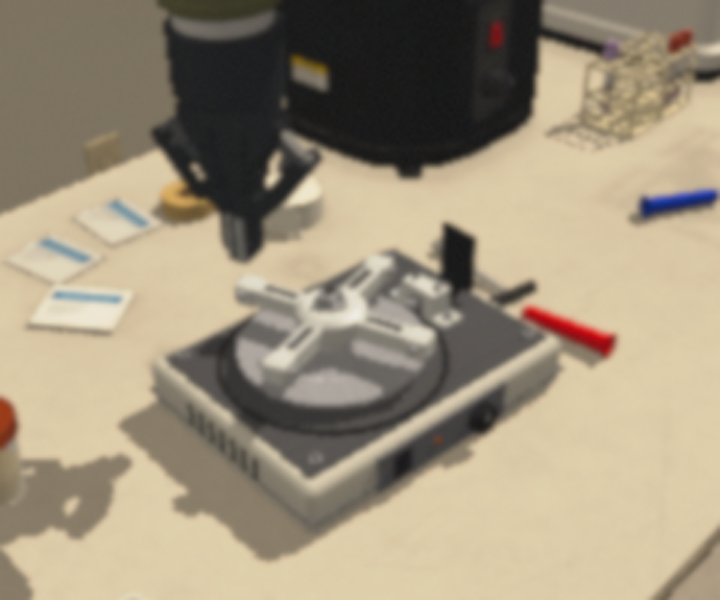

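View pics/t1.png

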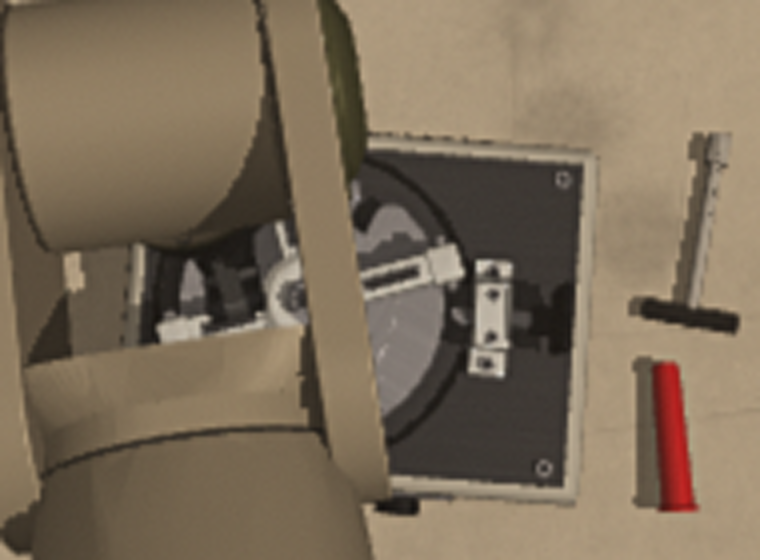

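The scene view shows the shut fingertips at (243,255), above and just to the left of the far arm end at (262,290), with nothing touching. Next I lower them beside that arm.

```bash
python3 -m inch '0 0 0 20 0; 0 0 0 40 0; 0 0 0 55 0; 0 0 0 60 0; 0 0 0 60 0'
python3 - <<'E'
from h import *
s=env.observe();p=np.array(s["position"]);R=np.array(s["tool_rot"]);S=np.array([.5537,.1540])
print(p,s["ft_force"])
y=np.degrees(np.arctan2(R[1,0],R[0,0]));print("yaw",y)
# path: at arm angle a, TCP = S+Rot(a)*(.055,.008+.011)
for a in(14.3,4,-6,-16,-26,-36,-46,-50):
    c,sn=np.cos(np.radians(a)),np.sin(np.radians(a))
    q=S+np.array([c*.055-sn*.0195,sn*.055+c*.0195]); d=np.array([*(q-p[:2]),0])
    print(a,np.round(R.T@d*1000,1), "turn",round(y-90-a,1))
E
```

```text
time_s: 3.52
position: [0.5992, 0.199, 0.0867]
tool_rot: [[-0.248, 0.969, 0.001], [0.969, 0.248, 0.0], [-0.0, 0.001, -1.0]]
ft_force: [-0.4, -0.4, -0.3]
grip_width: -0.0
[0.59916266 0.19897443 0.08674543] [-0.41933046 -0.44579683 -0.31187038]
yaw 104.36875069404346
14.3 [-12.9  -0.2   0. ] turn 0.1
4 [-23.    2.4   0. ] turn 10.4
-6 [-33.1   3.1   0. ] turn 20.4
-16 [-43.3   2.1   0. ] turn 30.4
-26 [-53.1  -0.7   0. ] turn 40.4
-36 [-62.2  -5.1   0. ] turn 50.4
-46 [-70.5 -11.1  -0. ] turn 60.4
-50 [-73.4 -13.8  -0. ] turn 64.4
```

```bash
python3 -m inch '0 -6 0 0 0; 0 -12 0 0 0; 0 -17 1 0 4; 0 -22 2 0 9; 0 -27 3 0 14; 0 -32 3 0 19; 0 -36 3 0 23; 0 -40 2 0 27; 0 -43 2 0 30; 0 -43 2 0 30'
python3 - <<'E'
from h import *
im=get("scene"); c=im["color"][120:280,220:420]; cv2.imwrite("pics/sc2.png",cv2.resize(c,None,fx=4,fy=3.7,interpolation=cv2.INTER_CUBIC))
im=get("top"); c=im["color"][130:270,240:430]; cv2.imwrite("pics/t2.png",cv2.resize(c,None,fx=4,fy=4,interpolation=cv2.INTER_CUBIC))
E
```

```text
time_s: 4.78
position: [0.6117, 0.1574, 0.0866]
tool_rot: [[0.269, 0.963, 0.0], [0.963, -0.269, -0.0], [0.0, 0.0, -1.0]]
ft_force: [-0.2, 0.2, 0.9]
grip_width: 0.0005
```

View pics/sc2.png

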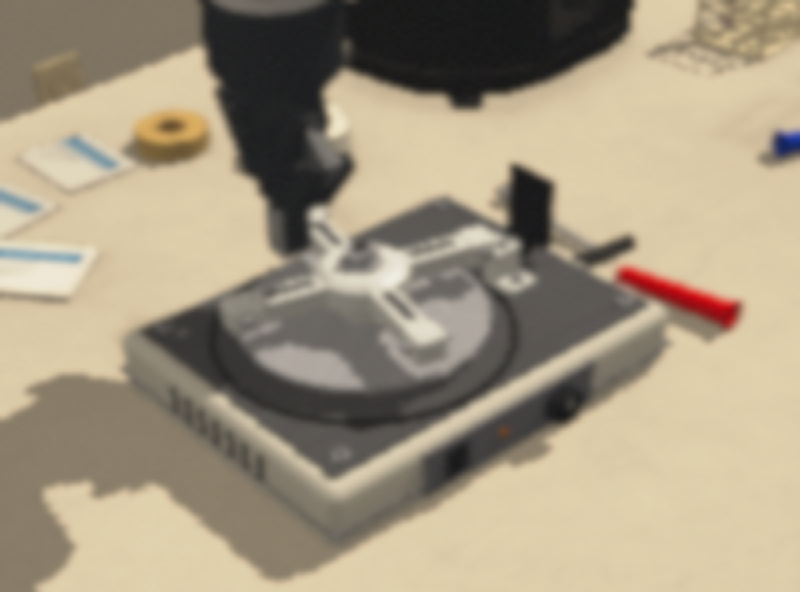

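View pics/t2.png

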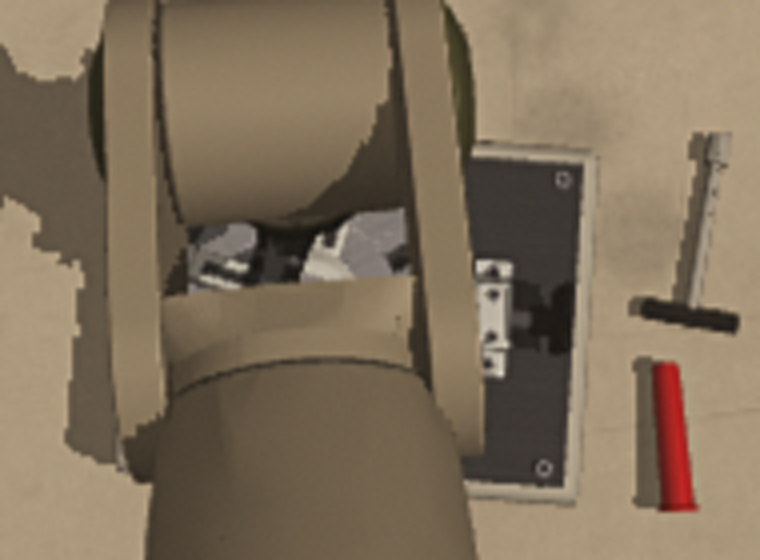

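The scene view shows the fingers at about (290,225), against the pushed arm at (318,220). The rotor has turned and the key and sleeve haven't moved. Next I measure the rotor angle from the scene depth image.

```bash
cat >> h.py <<'E'
def rot2(im,S=np.array([.5537,.1540])):
    P=cloud(im); hsv=cv2.cvtColor(im["color"],cv2.COLOR_BGR2HSV)
    Q=P[...,:2]-S; r=np.hypot(Q[...,0],Q[...,1])
    k=(P[...,2]>.094)&(P[...,2]<.108)&(r>.035)&(r<.086)&(hsv[...,2]>110)
    th=np.arctan2(Q[...,1],Q[...,0])[k]
    # robust: refine after 4-fold fold
    a=np.angle(np.mean(np.exp(4j*th)))/4
    for _ in range(3):
        d=(th-a+np.pi/4)%(np.pi/2)-np.pi/4; g=np.abs(d*r[k])<.013; a+=d[g].mean()
    return np.degrees(a),int(k.sum())
E
python3 - <<'E'
from h import *
im=get("scene"); print(rot2(im))
s=env.observe();p=np.array(s["position"]);R=np.array(s["tool_rot"]);S=np.array([.5537,.1540])
y=np.degrees(np.arctan2(R[1,0],R[0,0]))
for a in(-16,-24,-32,-40,-46,-48,-50):
    c,sn=np.cos(np.radians(a)),np.sin(np.radians(a))
    q=S+np.array([c*.055-sn*.0195,sn*.055+c*.0195]); d=np.array([*(q-p[:2]),0])
    print(a,np.round(R.T@d*1000,1), "turn",round(y-90-a,1))
E
```

```text
(np.float64(-19.559163122755425), 534)
-16 [-0.1  0.4  0. ] turn 0.4
-24 [-7.9  2.5  0. ] turn 8.4
-32 [-16.    3.5   0. ] turn 16.4
-40 [-24.1   3.4   0. ] turn 24.4
-46 [-30.2   2.6   0. ] turn 30.4
-48 [-32.2   2.1   0. ] turn 32.4
-50 [-34.1   1.6  -0. ] turn 34.4
```

```bash
python3 -m inch '0 -4 1 0 4; 0 -8 3 0 8; 0 -12 3 0 12; 0 -16 4 0 16; 0 -19 4 0 19; 0 -22 4 0 22; 0 -25 3 0 25; 0 -27 3 0 27; 0 -28 3 0 28; 0 -28 3 0 28'
python3 - <<'E'
from h import *
im=get("scene"); print(rot2(im)); c=im["color"][120:280,220:420]; cv2.imwrite("pics/sc3.png",cv2.resize(c,None,fx=4,fy=3.7,interpolation=cv2.INTER_CUBIC))
E
```

```text
time_s: 6.18
position: [0.6069, 0.1301, 0.0863]
tool_rot: [[0.69, 0.724, -0.0], [0.724, -0.69, -0.0], [-0.0, 0.0, -1.0]]
ft_force: [0.1, -0.1, 0.6]
grip_width: 0.0001
(np.float64(44.96496065594727), 553)
```

View pics/sc3.png

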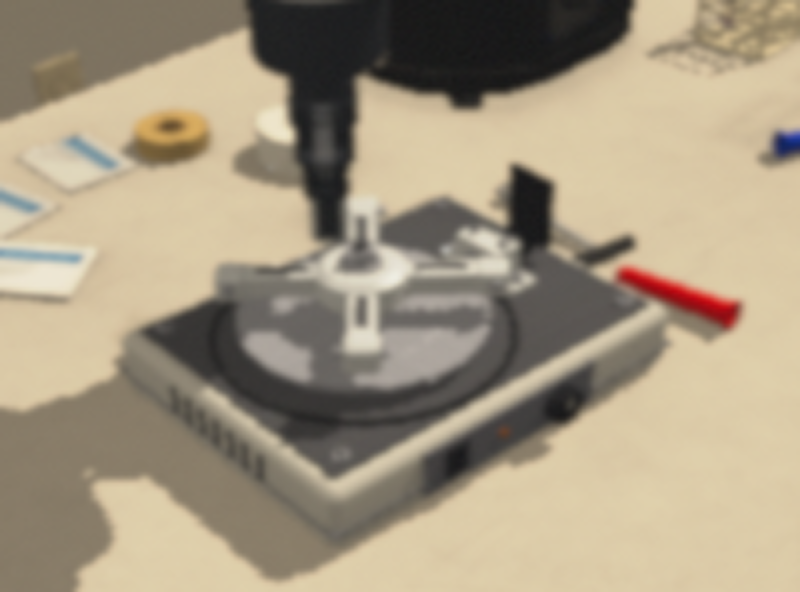

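```bash
python3 -m inch '0 -2 0 0 2; 0 -4 0 0 4; 0 -5 0 0 5; 0 -5 0 0 5; 0 -5 0 0 5'
python3 - <<'E'
from h import *
im=get("scene"); print(rot2(im))
E
```

```text
time_s: 6.85
position: [0.6032, 0.1265, 0.0863]
tool_rot: [[0.75, 0.661, -0.0], [0.661, -0.75, 0.0], [-0.0, -0.0, -1.0]]
ft_force: [0.6, -0.4, 0.5]
grip_width: 0.0
(np.float64(39.14616760780258), 555)
```

```bash
python3 -m inch '0 6 0 0 0; 0 14 0 0 0; 0 15 0 -25 0; 0 15 0 -60 0; 0 0 10 -85 -6; 0 -35 20 -90 -15; 0 -80 35 -90 -24; 0 -115 50 -90 -33; 0 -134 56 -90 -42; 0 -134 56 -90 -44'
python3 - <<'E'
from h import *
im=get("scene"); print(rot2(im)); c=im["color"][120:280,220:420]; cv2.imwrite("pics/sc4.png",cv2.resize(c,None,fx=4,fy=3.7,interpolation=cv2.INTER_CUBIC))
im=get("top"); c=im["color"][130:270,240:430]; cv2.imwrite("pics/t4.png",cv2.resize(c,None,fx=4,fy=4,interpolation=cv2.INTER_CUBIC)); print(rot2(im))
E
```

```text
time_s: 8.15
position: [0.5399, -0.0048, 0.1766]
tool_rot: [[0.082, 0.997, 0.0], [0.997, -0.082, 0.0], [0.0, 0.0, -1.0]]
ft_force: [0.9, 0.5, 0.1]
grip_width: -0.0001
(np.float64(39.03009886369108), 487)
(np.float64(39.26364273810834), 382)
```

View pics/sc4.png

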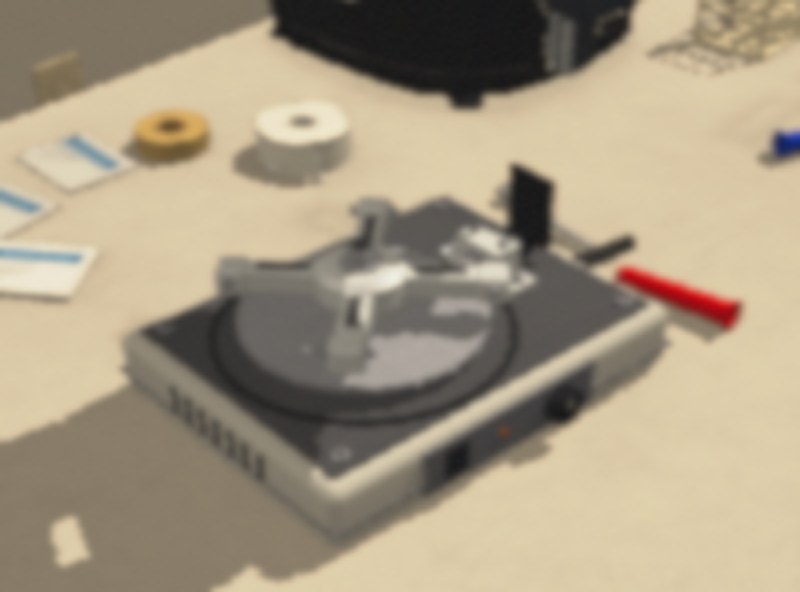

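View pics/t4.png

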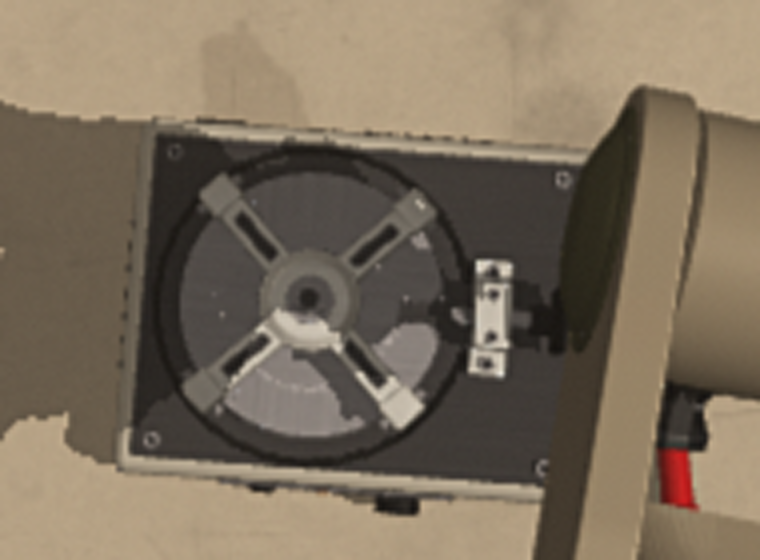

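The top view shows the notch at about (430,312), facing the bar nose at (458,315). Both cameras put the notch at about −95.8°, and the bar line is about −95.2°. The scene view shows the fingers above and outside the tab. Next I lower them outside the tab and push.

```bash
python3 -m inch '0 0 0 25 0; 0 0 0 55 0; 0 0 0 80 0; 0 0 0 88 0; 0 0 0 88 0; 0 4 0 88 0; 0 8 0 88 0; 0 10 0 88 0; 0 10 0 88 0'
python3 - <<'E'
from h import *
im=get("scene"); print(rot2(im)); c=im["color"][120:280,220:420]; cv2.imwrite("pics/sc5.png",cv2.resize(c,None,fx=4,fy=3.7,interpolation=cv2.INTER_CUBIC))
E
```

```text
time_s: 9.38
position: [0.5407, 0.006, 0.0885]
tool_rot: [[0.08, 0.997, 0.0], [0.997, -0.08, -0.0], [-0.0, 0.0, -1.0]]
ft_force: [0.1, 0.1, 0.0]
grip_width: 0.0002
(np.float64(38.27873294130239), 482)
```

View pics/sc5.png

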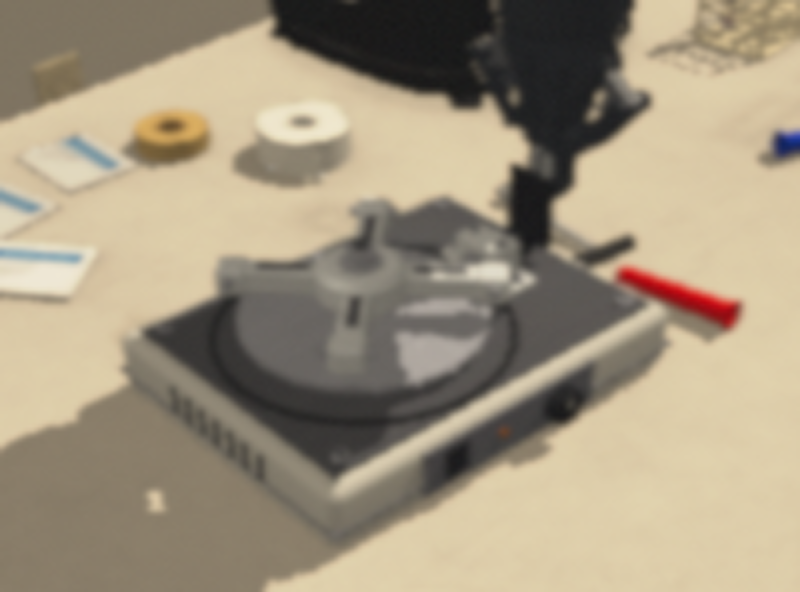

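The fingers stand right behind the tab at about (530,205), with no force read yet. I'll creep in and watch the force.

```bash
python3 -m inch '0 2 0 0 0; 0 4 0 0 0; 0 5 0 0 0; 0 5 0 0 0'; python3 -m inch '0 2 0 0 0; 0 4 0 0 0; 0 6 0 0 0; 0 6 0 0 0'; python3 -m inch '0 2 0 0 0; 0 4 0 0 0; 0 6 0 0 0; 0 6 0 0 0'
```

```text
time_s: 9.93
position: [0.5411, 0.0106, 0.0883]
tool_rot: [[0.081, 0.997, -0.0], [0.997, -0.081, -0.0], [-0.0, -0.0, -1.0]]
ft_force: [-0.2, -2.9, -0.3]
grip_width: 0.0004
time_s: 10.42
position: [0.5417, 0.0169, 0.0883]
tool_rot: [[0.08, 0.997, 0.0], [0.997, -0.08, 0.0], [0.0, 0.0, -1.0]]
ft_force: [0.4, -3.8, -1.3]
grip_width: -0.0
time_s: 10.92
position: [0.5422, 0.0229, 0.0883]
tool_rot: [[0.081, 0.997, 0.0], [0.997, -0.081, -0.0], [-0.0, 0.0, -1.0]]
ft_force: [0.7, -4.3, -0.1]
grip_width: 0.0
```

```bash
python3 -m inch '0 2 0 0 0; 0 4 0 0 0; 0 4 0 0 0'; python3 -m inch '0 1 0 0 0; 0 2 0 0 0; 0 2 0 0 0'; python3 -m inch '0 1 0 0 0; 0 1 0 0 0; 0 1 0 0 0'
```

```text
time_s: 11.3
position: [0.5425, 0.0267, 0.0884]
tool_rot: [[0.081, 0.997, 0.0], [0.997, -0.081, -0.0], [-0.0, 0.0, -1.0]]
ft_force: [0.9, -5.3, -0.3]
grip_width: -0.0002
time_s: 11.68
position: [0.5427, 0.0286, 0.0884]
tool_rot: [[0.081, 0.997, 0.0], [0.997, -0.081, -0.0], [-0.0, 0.0, -1.0]]
ft_force: [1.1, -6.1, -1.7]
grip_width: -0.0004
time_s: 12.05
position: [0.5428, 0.0295, 0.0883]
tool_rot: [[0.081, 0.997, 0.0], [0.997, -0.081, -0.0], [-0.0, 0.0, -1.0]]
ft_force: [0.7, -6.0, -0.2]
grip_width: -0.0002
```

```bash
python3 -m inch '0 1 0 0 0; 0 1 0 0 0; 0 1 0 0 0'; python3 -m inch '0 1 0 0 0; 0 1 0 0 0; 0 1 0 0 0'
python3 - <<'E'
from h import *
im=get("scene"); print(rot2(im)); c=im["color"][120:280,220:420]; cv2.imwrite("pics/sc6.png",cv2.resize(c,None,fx=4,fy=3.7,interpolation=cv2.INTER_CUBIC))
im=get("top"); c=im["color"][130:270,240:430]; cv2.imwrite("pics/t6.png",cv2.resize(c,None,fx=4,fy=4,interpolation=cv2.INTER_CUBIC)); print(rot2(im))
E
```

```text
time_s: 12.42
position: [0.5428, 0.0297, 0.0884]
tool_rot: [[0.081, 0.997, 0.0], [0.997, -0.081, -0.002], [-0.002, 0.0, -1.0]]
ft_force: [0.1, -11.6, -0.0]
grip_width: -0.0
time_s: 12.8
position: [0.5428, 0.0297, 0.0884]
tool_rot: [[0.081, 0.997, -0.0], [0.997, -0.081, -0.004], [-0.004, -0.0, -1.0]]
ft_force: [-1.8, -16.3, -0.2]
grip_width: 0.0001
(np.float64(38.69450266262397), 489)
(np.float64(38.5789808138906), 265)
```

View pics/sc6.png

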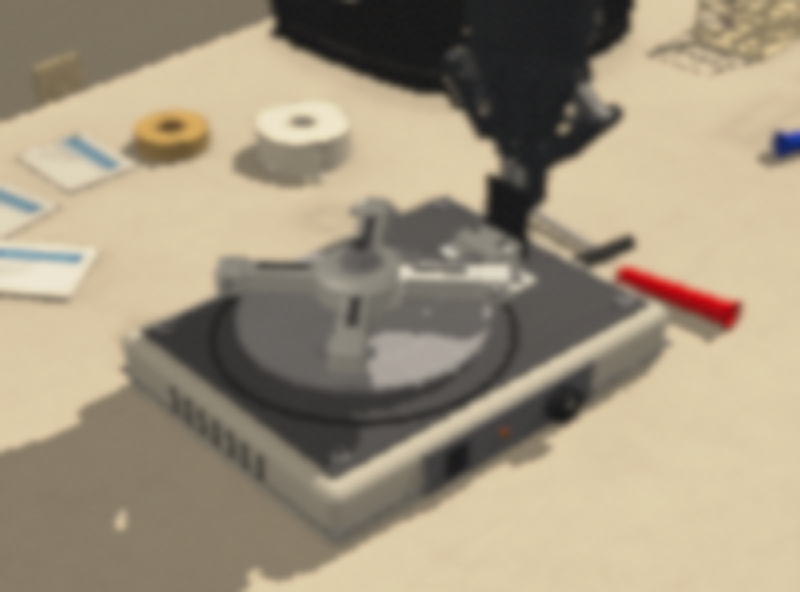

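View pics/t6.png

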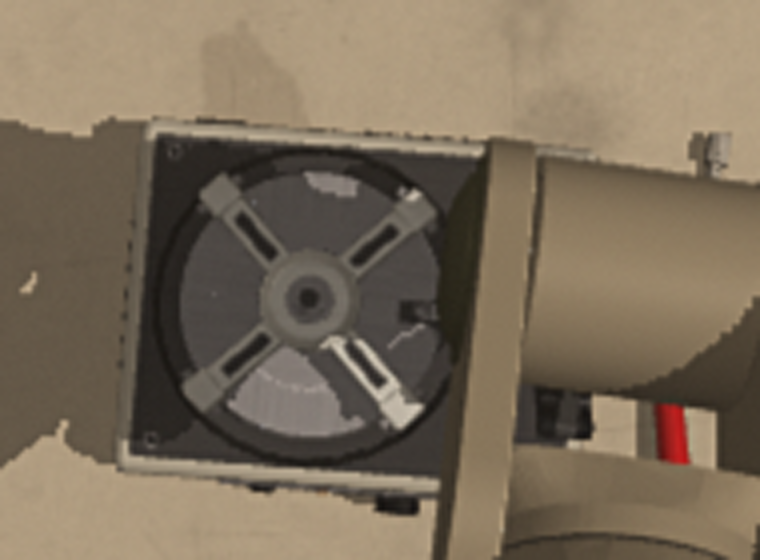

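The top view shows the bar nose inside the notch at about (420,310). The scene view shows the tab moved in to about (508,215). The fingers stopped at y = 0.0297 and the force rose from 6 to 16 N there, so the bar is on its stop after about 20 mm. One last hold check, then I hand in.

```bash
python3 -m inch '0 0 0 0 0; 0 0 0 0 0; 0 0 0 0 0; 0 0 0 0 0'
python3 - <<'E'
from h import *
im=get("top");P=cloud(im)
cv2.imwrite("pics/t7.png",im["color"])
s=env.observe();print(s["position"],s["ft_force"],s["wrist_torque"]); env.close_job()
E
```

```text
time_s: 13.4
position: [0.5428, 0.0297, 0.0884]
tool_rot: [[0.081, 0.997, -0.0], [0.997, -0.081, -0.004], [-0.004, 0.0, -1.0]]
ft_force: [-1.8, -15.4, 0.1]
grip_width: -0.0001
[0.54280583 0.02973707 0.08837341] [ -1.45429425 -15.25135579  -0.76547369] [-2.47301935  0.13183403 -0.0499803 ]
the job is handed in; nothing more can be done
```

View pics/t7.png

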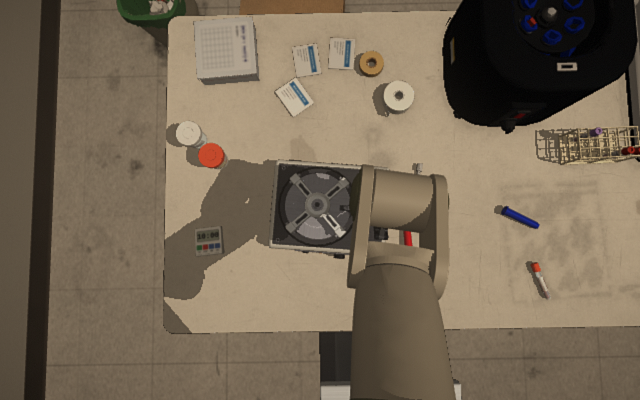

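The spindle is locked. With shut fingertips I pushed the far rotor arm about 65° clockwise until the notch faced the bar, then pushed the tab in until the bar hit its stop. I handed the job in at about 13.5 s with the fingers still holding it.

**Alignment:** Before the tab push, both cameras put the notch at about −95.8°, against a bar line of about −95.2°. Afterwards they read about −96.4°; that 1° gap is about 1 mm at the notch, within what the cameras can resolve. The top view showed the bar nose inside the notch.

**Bar home:** The tab travelled about 20 mm from first contact, as far as I could judge it. Resistance rose from about 3 to 6 N like the spring, with no block at 4 mm. It then stopped at y = 0.0297 m while the force climbed to 16 N. It held there at about 15 N through the last half-second check.

**Loose items:** The fingers never went near the key, sleeve or timer. The timer shows in its original place in the final picture. The key and sleeve were in place in the last scene picture, but the arm partly hides them from above in the final one.

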